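Hang the crayon pail on its stand

ROBOT

A 6-joint arm with a two-finger parallel gripper is mounted at the origin on the work surface. World frame = base frame: x ahead of the robot, y to its left, z up, the work surface at z = 0. Lengths are in m, angles in rad, forces in N, time in s.
With the tool pointing down it reaches from about 0.375 to 0.9 m from the base axis. Payload 3.1 kg.
Tool frame: the origin (TCP) lies at the very end of the fingers, on their centre line; the grasp point (between the pads) lies 19 mm behind it; z points along the fingers, y is the line along which they close (so a half turn about z gives the same grasp; the last joint's range is limited). The gripper opens to 87 mm and grips with 3 to 60 N. Pads are 19 mm wide; open, the fingers measure 117 mm over their backs; the gripper's body (75 mm by 190 mm) begins 51 mm behind the grasp point.
Start: joints at [1.008, 0.527, 1.433, -0, 1.181, -0.178], TCP at [0.234, 0.58, 0.223] pointing down, gripper open.
Joint ranges: [-3.08, 3.08], [-0.75, 2.2], [0.22, 2.44], [-1.43, 4.57], [0, 2.65], [-2.85, 2.85]. Speed limits (rad/s): [2.79, 2.79, 3.14, 3.14, 3.14, 3.14].

INTERFACE

Orientations are given as a unit quaternion [x, y, z, w].
In Python, from rig import status, viewer, robot gives the robot as it stands.
- The arm moves only by the tool arm_command, never from a script. Its arguments are lists of equal length, an entry for each row: "delta_rot": the turn, a rotation vector about the tool's x, y, z in degrees, a list of three; "delta_pos": the shift along the tool's x, y, z in m, a list of three; "gripper": the closure, from -1 (fully open) to 1 (shut). In form: {"delta_rot": [[rx, ry, rz], ...], "delta_pos": [[dx, dy, dz], ...], "gripper": [gripper, ...]}. A call has 1 to 12 rows; each row is the pose to reach, as a shift and turn from the pose commanded when the call began, along the tool's axes at that moment; what a row does not reach only later rows make up. A row lasts 1/12 s, in which the tool goes at most 41.7 mm and 7.16 degrees, less where a joint would pass 70% of its speed; a pose out of reach is approached as far as the arm can. A call with a gripper value outside its range is refused whole. The fingers move at their own pace and stop on an object; "grip_force" is the grip in N (left out, the last holds). Time passes only in rows, so rows that repeat a pose let the fingers close. It gives the time, the measured TCP pose, the force, the opening and the grip force at its end, in the units of the state.
- status.get_obs(): the state, without advancing time (a new reading comes with each control period).
- viewer.camera(name): name is "scene" or "side" or "wrist"; returns a dict with "pixels" (420x560x3 uint8, blue, green, red), "fx", "fy", "cx", "cy" (pixels), "pose" (4x4, takes a point from camera to world coordinates); the wrist camera has in their place "mount" (4x4, takes a point from camera to tool coordinates, whose origin is the TCP and whose axes are the flange's). Camera axes: x right, y down, z forward; pixel columns grow to the right and rows downward; lengths in m; the calibration is good to about 2 mm. The wrist camera is an equidistant fisheye: a pixel r from the principal point sees the ray r / f radians off the axis. A picture is of the moment at which its call begins: read the wrist's pose just before it. There is no depth.
- robot.hand_in(): hands the job in; it is judged then, once.
The state is a dict: "time": time; "q": joint angles; "joint_velocities": joint speeds; "joint_torque": joint torques, N m; "position": TCP position; "tool_rot": TCP orientation; "ft_force": force on the tool from outside, world axes, zero at the start; "moment": the same for the moment, N m; "grip_width": finger opening in m; "grip_force": force on a finger pad.
Only numpy, scipy, OpenCV 4.12 (cv2) and the standard library are available. Lean on these libraries where they do the work, as an engineer would, in place of code of your own. Each camera call takes 0.05 s, during which the arm holds its last target. There are 200 camera calls.

TASK

Raise the crayon pail's bail, which lies flat, until it stands upright, then hang the pail by its bail on the double hook of the stand, the bail lying across both prongs with the wooden grip between them, and leave it hanging still, clear of the table. Do not tip the pail so far that crayons would spill, and leave the toy car, the building block and the paint jar between pail and stand where they are.

Things in the scene. Friction and masses are not known exactly. Their poses are not given: they have to be found in the camera images.
- pail: Small bare-metal pail full of crayons (fixed in it, up to 105 mm above its bottom). 90 mm high, 86 mm wide at the bottom, 114 mm at the rim; 0.23 to 0.41 kg. Origin: centre of its underside; z up; its y axis is parallel to the bail's hinge axis, which crosses the pail's middle 78 mm above the bottom. At the start the bail lies flat to the pail's -x side.
- bail (a joint): Angle of the pail's bail (7 mm dark wire, swings freely, falls flat if let go): 0 = flat (level) to the pail's -x side, pi/2 = upright above the pail, pi = flat to +x. Two arms, 124 mm apart at the hinge, lead to a crossbar parallel to the hinge axis, 110 mm from it and straight for 104 mm. Flat, the crossbar is 78 mm above the table and 53 mm beyond the rim.
- bail_grip (a point): Middle of the bail's crossbar: centre of the wooden grip there, a roller 16 mm in diameter and 40 mm long that turns freely on the crossbar. The bare wire is exposed for 32 mm at either side of it. The point turns with the bail.
- stand: Fixed stand: wooden foot 160 x 150 x 12 mm, dark metal post 18 mm thick, double hook. Origin: on the table below the hook's seat. Post 120 mm from it towards the stand's +x, topped at 267 mm by a short crossbar, nothing above. From the crossbar two parallel 10 mm prongs run towards the stand's -x, at y = -36 and +36 mm, 62 mm clear between them, nothing between or below them but the foot.
- hook_seat (a point): Seat of the hook: midway between the prongs, level with their upper side, 239 mm above the table; axes as the stand's. The prongs slope down from the post to x = +28 mm, are level to x = -30 mm, then turn up to tips at x = -50 mm, tops 266 mm above the table. Pail hung here: crossbar's middle 3.5 mm above this point, pail's bottom about 54 mm above the table.
- toy_car: Bystander: wooden toy car, 110 x 61 x 41 mm, between pail and stand. Origin: centre of its underside.
- block: Bystander: wooden building block 80 x 40 x 30 mm, between pail and stand. Origin: centre of its underside.
- paint_jar: Bystander: paint jar 60 mm wide, 75 mm high, between pail and stand. Origin: centre of its underside.

How it is judged:
On the way:
1. the bail is raised upright (within 0.35 rad) (value of joint bail between 1.22 and 1.92 rad), for 0.2 s.
At the end, for the whole second after the job is handed in: The pail hangs still (< 0.08 m/s) by its bail on the stand: crossbar's middle within 20 mm sideways of the seat, 45 mm tipwards to 60 mm postwards, -6 to +25 mm in height; bail bears on the stand at 1.1 to 2.04 rad; pail over 30 mm above the table, within 0.25 rad of upright (x of bail_grip in the frame of hook_seat between -0.045 and 0.06 m and y of bail_grip in the frame of hook_seat between -0.02 and 0.02 m and z of bail_grip in the frame of hook_seat between -0.006 and 0.025 m and height (world z) of pail above 0.03 m and angle between pail's own z axis and vertical below 0.25 rad and contact force between pail and stand above 0.5 N and value of joint bail between 1.1 and 2.04 rad and linear speed of pail below 0.08 m/s); the robot touches nothing.
It fails at once if the pail is tipped more than 0.8 rad (crayons would spill) (angle between pail's own z axis and vertical above 0.8 rad).
It fails at once if a bystander is moved more than 40 mm (distance of any of toy_car, block, paint_jar from where it was at the start of the episode above 0.04 m).
It also fails if it takes over 69 s, if anything falls off the work surface, if the arm or the gripper's body presses on something with over 40 N, if the wrist force passes 120 N, or if a joint passes its speed limit or range.

## Working session

There is one attempt and no reset: what is moved stays moved. The work goes in short steps, Python scripts to look and compute and a tool call to move; the robot and the scene stay as the last step left them, time stands still between calls to the robot, and variables do not carry over. Pictures are saved under pics/ and viewed, at most 10 in all, crops included, and the job is handed in when it is done.

Besides the shell and the picture viewer there is one more tool, called after "Request:" in YAML: its name, and indented under it one key for each argument. arm_command: Moves the arm, as the interface text tells. Its arguments: {"type":"object","properties":{"delta_rot":{"type":"array","items":{"type":"array","items":{"type":"number"}}},"delta_pos":{"type":"array","items":{"type":"array","items":{"type":"number"}}},"gripper":{"type":"array","items":{"type":"number"}},"grip_force":{"type":"number"}},"required":["delta_rot","delta_pos","gripper"]}

```bash
mkdir -p pics; cat > h.py <<'E'
import numpy as np, cv2
from rig import status, viewer, robot
from scipy.spatial.transform import Rotation as R
def ray(c,u,v):
    d=np.array([(u-c['cx'])/c['fx'],(v-c['cy'])/c['fy'],1.]); P=np.array(c['pose'])
    return P[:3,3],P[:3,:3]@d
def plane(c,u,v,z):
    o,d=ray(c,u,v); return o+d*(z-o[2])/d[2]
def proj(c,p):
    P=np.array(c['pose']); q=P[:3,:3].T@(np.array(p)-P[:3,3]); return np.array([c['fx']*q[0]/q[2]+c['cx'],c['fy']*q[1]/q[2]+c['cy']])
def tri(c1,p1,c2,p2):
    o1,d1=ray(c1,*p1);o2,d2=ray(c2,*p2)
    s=np.linalg.lstsq(np.c_[d1,-d2],o2-o1,rcond=None)[0]
    a,b=o1+s[0]*d1,o2+s[1]*d2
    return (a+b)/2,np.linalg.norm(a-b)
E
python3 - <<'E'
from h import *
import pickle
s=status.get_obs();print(s)
for n in ['scene','side']:
    c=viewer.camera(n);cv2.imwrite(f'pics/{n}0.png',c['pixels']);pickle.dump(c,open(n+'0.pkl','wb'))
    print(n,np.round(c['pose'],3),c['fx'])
E
```

```text
{'time': 0.0, 'q': array([ 1.00851088e+00,  5.28465402e-01,  1.43391391e+00, -1.62249349e-06,
        1.18137441e+00, -1.78504337e-01]), 'joint_velocities': array([ 0.00034996, -0.00114377,  0.00290894,  0.00104503, -0.00097684,
       -0.00038042]), 'joint_torque': array([ 3.97762669e-04, -4.40035415e+01, -1.76593602e+01,  6.34257286e-02,
        5.80510427e-02, -1.64166040e-04]), 'position': array([0.23359641, 0.57891378, 0.22156841]), 'tool_rot': array([ 1.90714674e-01,  9.81644918e-01, -1.00752930e-03, -3.90436537e-04]), 'ft_force': array([-0.81628739,  0.54189787, -0.08892107]), 'moment': array([ 0.02806857, -0.03696062, -0.01820606]), 'grip_force': 0.0, 'grip_width': 0.08697815316378685}
scene [[-0.769  0.404 -0.496  0.979]
 [ 0.64   0.497 -0.586  0.482]
 [ 0.01  -0.768 -0.64   0.682]
 [ 0.     0.     0.     1.   ]] 445.08530799137986
side [[-0.852 -0.359  0.38   0.303]
 [-0.523  0.597 -0.608  0.5  ]
 [-0.009 -0.717 -0.697  0.695]
 [ 0.     0.     0.     1.   ]] 438.2769866872289
```

View pics/scene0.png

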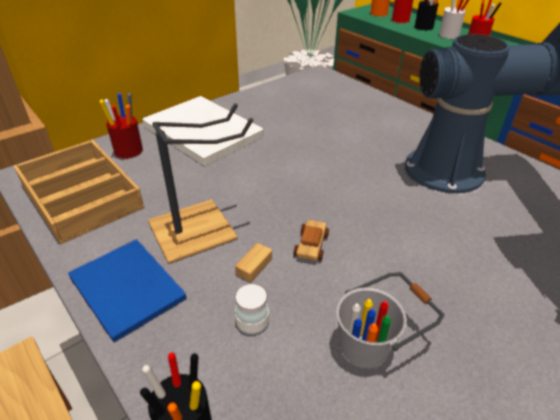

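View pics/side0.png

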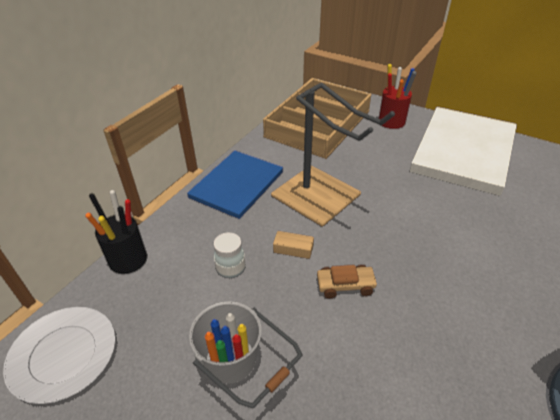

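The scene view shows the grip at about (420,293) and prong tips at about (236,107) and (251,122). In the side view the grip is at (277,380) and the tips are at (392,115) and (368,132). I'll triangulate from these.

```bash
python3 - <<'E'
from h import *
import pickle
a,b=[pickle.load(open(n+'0.pkl','rb')) for n in('scene','side')]
def blob(c,x0,y0,x1,y1):
    h=cv2.cvtColor(c['pixels'],cv2.COLOR_BGR2HSV)[y0:y1,x0:x1]
    m=((h[...,0]<15)&(h[...,1]>120)&(h[...,2]>60)).astype('uint8')
    M=cv2.moments(m,True);return (x0+M['m10']/M['m00'],y0+M['m01']/M['m00']),m.sum()
ga=blob(a,405,275,438,310);gb=blob(b,262,364,294,396);print(ga,gb)
print('grip',tri(a,ga[0],b,gb[0]))
for n,p,q in [('barEnd1',(403,275),(299,354)),('barEnd2',(441,318),(254,404)),('tipL',(236,107),(392,115)),('tipR',(251,122),(368,132))]:
    print(n,tri(a,p,b,q), plane(a,*p,.078),plane(b,*q,.078), plane(a,*p,.262),plane(b,*q,.262))
for n,p,q in [('foot',[(150,232),(212,202),(237,236),(165,258)],[(272,193),(312,169),(360,191),(320,222)])]:
    for u in p: print('a',plane(a,*u,.012))
    for u in q: print('b',plane(b,*u,.012))
for n,p,q,z in [('jar',(251,293),(228,242),.075),('block',(254,260),(293,243),.03),('car',(313,240),(347,278),.03),('rim',(370,320),(226,333),.09)]:
    print(n,plane(a,*p,z),plane(b,*q,z))
C=lambda c,x0,y0,x1,y1:cv2.resize(c['pixels'][y0:y1,x0:x1],None,fx=3,fy=3,interpolation=cv2.INTER_CUBIC)
I=np.zeros((600,790,3),'uint8')
for (x,y),k in zip([(0,0),(400,0),(0,300),(400,300)],[C(a,140,80,270,180),C(b,290,70,420,170),C(a,325,260,455,360),C(b,180,310,310,410)]): I[y:y+300,x:x+390]=k
cv2.imwrite('pics/crop.png',I)
E
```

```text
((419.76162790697674, 292.76162790697674), np.uint64(172)) ((277.255230125523, 378.59832635983264), np.uint64(239))
grip (array([0.46959202, 0.25286926, 0.0783606 ]), np.float64(4.6521338161326094e-05))
barEnd1 (array([0.46095191, 0.20668175, 0.08143716]), np.float64(0.005302071618445176)) [0.45903439 0.20803168 0.078     ] [0.4620729  0.20207898 0.078     ] [0.61754463 0.2915504  0.262     ] [0.41451622 0.29092677 0.262     ]
barEnd2 (array([0.479579  , 0.30262412, 0.07138581]), np.float64(0.006337551867647181)) [0.48584801 0.30782969 0.078     ] [0.47787813 0.30142541 0.078     ] [0.63619136 0.36095192 0.262     ] [0.42560745 0.36064258 0.262     ]
tipL (array([ 0.51075439, -0.22480371,  0.25720127]), np.float64(0.003274875309353742)) [ 0.31528156 -0.51848831  0.078     ] [ 0.5969009  -0.52600295  0.078     ] [ 0.51757605 -0.21368606  0.262     ] [ 0.50913102 -0.22000068  0.262     ]
tipR (array([ 0.52663111, -0.15070625,  0.25776681]), np.float64(6.532469892685826e-05)) [ 0.33475721 -0.41892843  0.078     ] [ 0.61872809 -0.41819551  0.078     ] [ 0.53111981 -0.14445013  0.262     ] [ 0.52444813 -0.14434741  0.262     ]
a [ 0.73566461 -0.25732751  0.012     ]
a [ 0.57176578 -0.26067638  0.012     ]
a [ 0.59422423 -0.12559811  0.012     ]
a [ 0.74846825 -0.16524468  0.012     ]
b [ 0.74281755 -0.15811546  0.012     ]
b [ 0.70588805 -0.28839656  0.012     ]
b [ 0.56658914 -0.27234339  0.012     ]
b [ 0.59872144 -0.13005992  0.012     ]
jar [0.6953663  0.06527219 0.075     ] [0.69737999 0.06793249 0.075     ]
block [ 0.61890675 -0.02994853  0.03      ] [ 0.60953118 -0.03037699  0.03      ]
car [0.48697865 0.0023723  0.03      ] [ 0.47519666 -0.00547039  0.03      ]
rim [0.58760773 0.2409737  0.09      ] [0.57440462 0.23612334 0.09      ]
```

View pics/crop.png

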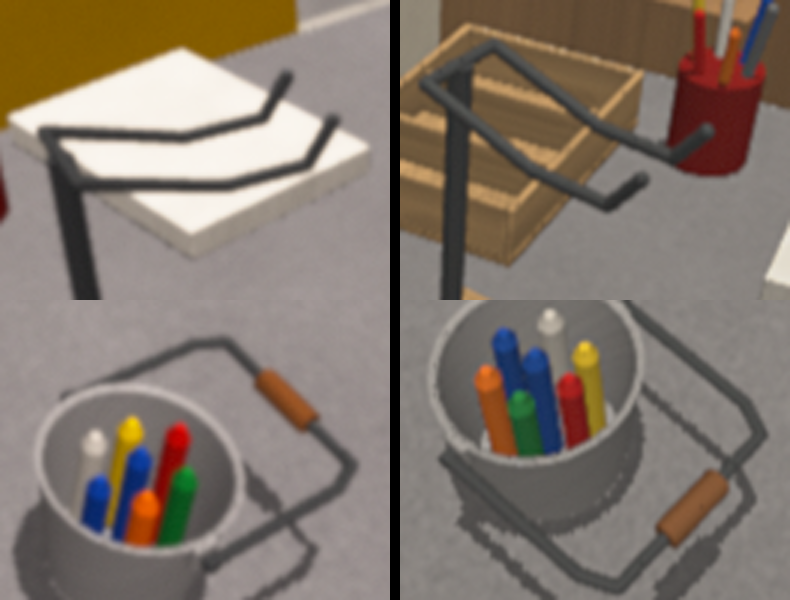

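```bash
python3 - <<'E'
from h import *
import pickle
a,b=[pickle.load(open(n+'0.pkl','rb')) for n in('scene','side')]
P={}
for n,p,q in [('tip1',(235.7,105),(392.7,114)),('tip2',(251,120.7),(370,130.7)),('kn1',(228.3,119),(380.7,122.3)),('kn2',(242.7,134.3),(359,138)),
 ('in1',(201.7,125.7),(354.3,111)),('in2',(216.7,141.7),(332.3,125)),('po1',(156,124.3),(320.7,85)),('po2',(167.3,141.3),(298.3,97.7)),('b1',(400,274.3),(301,354.7)),('b2',(442.3,315),(252.7,405))]:
    P[n],e=tri(a,p,b,q);print(n,P[n].round(4),round(e,4))
m=lambda s:(P[s+'1']+P[s+'2'])/2
x=m('po')-m('tip');yaw=np.arctan2(x[1],x[0]);print('stand yaw',np.degrees(yaw),[np.degrees(np.arctan2(*(P[s+'1']-P[s+'2'])[[1,0]])) for s in('tip','kn','in','po')])
u=np.array([np.cos(yaw),np.sin(yaw)])
for s,o in [('tip',-50),('kn',-30),('in',28),('po',120)]: print(s,m(s)[:2]-u*o/1e3)
d=P['b2']-P['b1'];print('bail yaw(deg, bar dir)',np.degrees(np.arctan2(d[1],d[0])))
E
```

```text
tip1 [ 0.51   -0.2261  0.26  ] 0.0014
tip2 [ 0.5244 -0.1538  0.259 ] 0.0008
kn1 [ 0.5304 -0.2264  0.235 ] 0.0022
kn2 [ 0.5442 -0.1562  0.2351] 0.0014
in1 [ 0.5902 -0.2338  0.2375] 0.0032
in2 [ 0.6025 -0.1604  0.2401] 0.0046
po1 [ 0.6771 -0.2523  0.2625] 0.0028
po2 [ 0.6905 -0.1836  0.2624] 0.003
b1 [0.4594 0.2013 0.0755] 0.0019
b2 [0.4786 0.3045 0.0778] 0.002
stand yaw -9.538333930117844 [np.float64(-101.29432207317203), np.float64(-101.08006028202826), np.float64(-99.5242478620115), np.float64(-101.04418668452979)]
tip [ 0.5665384  -0.19824522]
kn [ 0.56687676 -0.19631265]
in [ 0.56869044 -0.19245999]
po [ 0.56542371 -0.19805791]
bail yaw(deg, bar dir) 79.45376716848759
```

```bash
cat >> h.py <<'E'
def delta(p,yawy=None):
    "tool-frame shift and turn (deg) to TCP p, tool down, tool y at heading yawy"
    s=status.get_obs(); T=R.from_quat(s['tool_rot']); r=np.zeros(3)
    if yawy is not None:
        t=np.radians(yawy); y=np.array([np.cos(t),np.sin(t),0]); z=np.array([0,0,-1.])
        r=np.degrees((T.inv()*R.from_matrix(np.c_[np.cross(y,z),y,z])).as_rotvec())
    print('t',s['time'],'pos',s['position'].round(4),'w',round(s['grip_width'],4),'F',s['ft_force'].round(2))
    print('dpos',T.inv().apply(np.array(p)-s['position']).round(4),'drot',r.round(2))
    return T
E
python3 -c "
from h import *
delta([.4696,.2529,.15],-10.5)"
```

```text
t 0.1 pos [0.2336 0.579  0.2217] w 0.0871 F [ 0.38  0.56 -0.85]
dpos [-0.3409 -0.2139  0.0719] drot [-1.100e-01  6.000e-02  7.851e+01]
```

Request:
arm_command:
  delta_pos:
    - [-0.031,-0.019,0.007]
    - [-0.062,-0.039,0.013]
    - [-0.093,-0.058,0.02]
    - [-0.124,-0.078,0.026]
    - [-0.155,-0.097,0.033]
    - [-0.186,-0.117,0.039]
    - [-0.217,-0.136,0.046]
    - [-0.248,-0.156,0.052]
    - [-0.279,-0.175,0.059]
    - [-0.31,-0.195,0.065]
    - [-0.341,-0.214,0.072]
    - [-0.341,-0.214,0.072]
  delta_rot:
    - [0,0,7]
    - [0,0,14]
    - [0,0,21]
    - [0,0,28]
    - [0,0,35]
    - [0,0,42]
    - [0,0,49]
    - [0,0,56]
    - [0,0,63]
    - [0,0,70]
    - [0,0,77]
    - [0,0,78.5]
  gripper: [-0.03,-0.03,-0.03,-0.03,-0.03,-0.03,-0.03,-0.03,-0.03,-0.03,-0.03,-0.03]
  grip_force: 25

```text
time: 1.1
position: [0.4741, 0.2485, 0.1493]
tool_rot: [0.772, 0.635, -0.0, 0.001]
ft_force: [0.3, 0.6, 0.7]
grip_width: 0.0446
grip_force: 0.0
```

```bash
python3 - <<'E'
from h import *
T=delta([.4696,.2529,.059],-10.5)
s=status.get_obs();c=viewer.camera('wrist');cv2.imwrite('pics/w1.png',c['pixels'])
M=np.array(c['mount']);print(M.round(3),c['fx'],c['cx'],c['cy'])
im=c['pixels'];h=cv2.cvtColor(im,cv2.COLOR_BGR2HSV)
m=((h[...,0]<15)&(h[...,1]>120)&(h[...,2]>60)).astype('uint8')
n,l,st,ce=cv2.connectedComponentsWithStats(m)
for i in range(1,n):
    if st[i,4]>60:
        u,v=ce[i]-[c['cx'],c['cy']];r=np.hypot(u,v);t=r/c['fx']
        d=M[:3,:3]@np.array([np.sin(t)*u/r,np.sin(t)*v/r,np.cos(t)])
        o=s['position']+T.apply(M[:3,3]);d=T.apply(d);print(st[i],ce[i].round(1),(o+d*(.078-o[2])/d[2]).round(4))
E
```

```text
t 1.1 pos [0.4741 0.2485 0.1493] w 0.0446 F [0.31 0.61 0.74]
dpos [ 0.0036 -0.0054  0.0903] drot [ 0.1   0.09 -0.59]
[[ 0.    -0.962 -0.275  0.075]
 [ 1.     0.001 -0.     0.   ]
 [ 0.001 -0.275  0.962 -0.163]
 [ 0.     0.     0.     1.   ]] 325.19226210127806 280.65002243872266 208.30955522621986
[391 164  52  34 723] [418.4 180.3] [0.5855 0.2577 0.078 ]
[356 187  41  44 782] [376.2 210.2] [0.5481 0.2404 0.078 ]
[261 190  21  54 977] [271.2 216.1] [0.4679 0.2515 0.078 ]
```

View pics/w1.png

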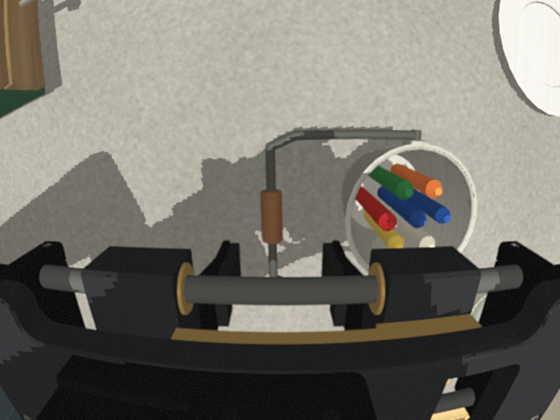

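The wrist view shows the grip at (271,216), which matches the estimate to 2 mm, with the bar aligned to the fingers. I'll descend and close on it.

Request:
arm_command:
  delta_pos:
    - [0.003,-0.006,0.02]
    - [0.003,-0.006,0.045]
    - [0.003,-0.006,0.065]
    - [0.003,-0.006,0.08]
    - [0.003,-0.006,0.09]
    - [0.003,-0.006,0.09]
    - [0.003,-0.006,0.09]
    - [0.003,-0.006,0.09]
    - [0.003,-0.006,0.09]
    - [0.003,-0.006,0.09]
    - [0.003,-0.006,0.09]
    - [0.003,-0.006,0.09]
  delta_rot:
    - [0,0,0]
    - [0,0,0]
    - [0,0,0]
    - [0,0,0]
    - [0,0,0]
    - [0,0,0]
    - [0,0,0]
    - [0,0,1]
    - [0,0,1]
    - [0,0,1]
    - [0,0,1]
    - [0,0,1]
  gripper: [-0.03,-0.03,-0.03,-0.03,-0.03,-0.03,0.7,0.7,0.7,0.7,0.7,0.7]
  grip_force: 25

```text
time: 2.15
position: [0.4656, 0.2576, 0.0612]
tool_rot: [0.774, 0.633, 0.001, 0.0]
ft_force: [0.9, -0.0, -0.7]
grip_width: 0.0161
grip_force: 2.3
```

```bash
python3 -c "
from h import *
delta([.578,.233,.169],-10.5)"
```

```text
t 2.15 pos [0.4656 0.2576 0.0612] w 0.0161 F [ 0.95 -0.02 -0.69]
dpos [-0.0016  0.1153 -0.1076] drot [ 0.12 -0.06 -0.99]
```

Request:
arm_command:
  delta_pos:
    - [0,0,0]
    - [0,0.001,-0.015]
    - [0,0.0024,-0.023]
    - [0,0.0043,-0.03]
    - [0,0.0066,-0.0376]
    - [0,0.0095,-0.0447]
    - [0,0.0129,-0.0516]
    - [0,0.0167,-0.0583]
    - [0,0.021,-0.0647]
    - [0,0.0257,-0.0707]
    - [0,0.0309,-0.0764]
    - [0,0.0364,-0.0817]
  delta_rot:
    - [0,0,0]
    - [0,0,0]
    - [0,0,0]
    - [0,0,0]
    - [0,0,0]
    - [0,0,0]
    - [0,0,0]
    - [0,0,0]
    - [0,0,0]
    - [0,0,0]
    - [0,0,0]
    - [0,0,0]
  gripper: [0.7,0.7,0.7,0.7,0.7,0.7,0.7,0.7,0.7,0.7,0.7,0.7]

```text
time: 3.15
position: [0.5007, 0.2501, 0.1429]
tool_rot: [0.774, 0.633, -0.0, -0.0]
ft_force: [-1.4, 0.5, 1.2]
grip_width: 0.0147
grip_force: 24.9
```

Request:
arm_command:
  delta_pos:
    - [0,0.006,-0.005]
    - [0,0.0121,-0.0095]
    - [0,0.0186,-0.0136]
    - [0,0.0254,-0.0172]
    - [0,0.0324,-0.0203]
    - [0,0.0396,-0.0229]
    - [0,0.047,-0.025]
    - [0,0.0545,-0.0266]
    - [0,0.0621,-0.0277]
    - [0,0.0698,-0.0282]
    - [0,0.0736,-0.0285]
    - [0,0.0736,-0.0285]
  delta_rot:
    - [0,0,0]
    - [0,0,0]
    - [0,0,0]
    - [0,0,0]
    - [0,0,0]
    - [0,0,0]
    - [0,0,0]
    - [0,0,0]
    - [0,0,0]
    - [0,0,0]
    - [0,0,0]
    - [0,0,0]
  gripper: [0.7,0.7,0.7,0.7,0.7,0.7,0.7,0.7,0.7,0.7,0.7,0.7]

```text
time: 4.15
position: [0.5738, 0.2352, 0.1705]
tool_rot: [0.775, 0.633, 0.0, 0.0]
ft_force: [-0.2, 0.8, -0.6]
grip_width: 0.0152
grip_force: 24.9
```

```bash
python3 - <<'E'
from h import *
delta([.569-.1*.983,-.196+.1*.182,.291],-10.5)
c=viewer.camera('scene');d=viewer.camera('side')
cv2.imwrite('pics/up.png',np.hstack([c['pixels'][130:420,230:560],d['pixels'][130:420,100:430]]))
E
```

```text
t 4.15 pos [0.5738 0.2352 0.1705] w 0.0152 F [-0.19  0.83 -0.63]
dpos [-0.4252 -0.0184 -0.1206] drot [ 0.06 -0.01 -1.03]
```

View pics/up.png

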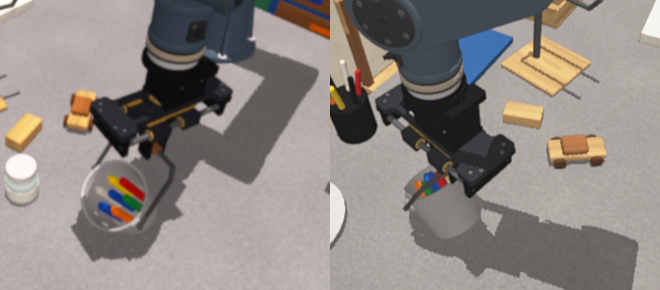

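Request:
arm_command:
  delta_pos:
    - [0,0,-0.002]
    - [0,0,-0.006]
    - [0,0,-0.012]
    - [0,0,-0.022]
    - [0,0,-0.035]
    - [0,0,-0.05]
    - [0,0,-0.066]
    - [0,0,-0.082]
    - [0,0,-0.097]
    - [0,0,-0.108]
    - [0,0,-0.116]
    - [0,0,-0.12]
  delta_rot:
    - [0,0,0]
    - [0,0,0]
    - [0,0,0]
    - [0,0,0]
    - [0,0,0]
    - [0,0,0]
    - [0,0,0]
    - [0,0,0]
    - [0,0,0]
    - [0,0,0]
    - [0,0,0]
    - [0,0,0]
  gripper: [0.7,0.7,0.7,0.7,0.7,0.7,0.7,0.7,0.7,0.7,0.7,0.7]
  grip_force: 35

```text
time: 5.25
position: [0.5729, 0.2356, 0.2924]
tool_rot: [0.774, 0.633, 0.001, 0.001]
ft_force: [0.4, 0.2, -2.3]
grip_width: 0.015
grip_force: 34.9
```

```bash
python3 - <<'E'
from h import *
delta([.569-.1*.983,-.196+.1*.182,.291],-10.5)
c=viewer.camera('scene');d=viewer.camera('side')
cv2.imwrite('pics/up2.png',np.hstack([c['pixels'][90:380,230:560],d['pixels'][130:420,100:430]]))
E
```

```text
t 5.25 pos [0.5729 0.2356 0.2924] w 0.015 F [ 0.36  0.24 -2.34]
dpos [-0.4255 -0.0178  0.001 ] drot [ 0.12 -0.04 -0.99]
```

View pics/up2.png

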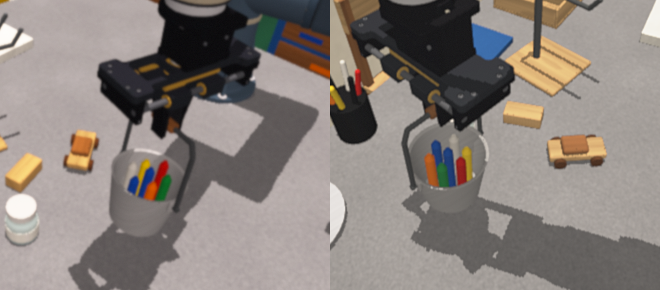

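Request:
arm_command:
  delta_pos:
    - [0,0,0]
    - [-0.001,0,0]
    - [-0.002,0,0]
    - [-0.005,0,0]
    - [-0.009,-0.001,0]
    - [-0.015,-0.001,0]
    - [-0.023,-0.002,0]
    - [-0.032,-0.002,0]
    - [-0.0435,-0.003,0]
    - [-0.0565,-0.004,0]
    - [-0.0715,-0.005,0]
    - [-0.088,-0.006,0]
  delta_rot:
    - [0,0,0]
    - [0,0,0]
    - [0,0,0]
    - [0,0,0]
    - [0,0,0]
    - [0,0,0]
    - [0,0,0]
    - [0,0,0]
    - [0,0,0]
    - [0,0,0]
    - [0,0,0]
    - [0,0,0]
  gripper: [0.7,0.7,0.7,0.7,0.7,0.7,0.7,0.7,0.7,0.7,0.7,0.7]

```text
time: 6.35
position: [0.5484, 0.149, 0.2908]
tool_rot: [0.774, 0.633, -0.0, -0.0]
ft_force: [-0.3, 0.2, -2.8]
grip_width: 0.0152
grip_force: 34.9
```

Request:
arm_command:
  delta_pos:
    - [-0.018,-0.0005,0]
    - [-0.0375,-0.001,0]
    - [-0.058,-0.0015,0]
    - [-0.0785,-0.002,0]
    - [-0.1,-0.0025,0]
    - [-0.122,-0.003,0]
    - [-0.144,-0.0035,0]
    - [-0.1655,-0.004,0]
    - [-0.186,-0.0045,0]
    - [-0.2065,-0.005,0]
    - [-0.226,-0.0055,0]
    - [-0.244,-0.006,0]
  delta_rot:
    - [0,0,0]
    - [0,0,0]
    - [0,0,0]
    - [0,0,0]
    - [0,0,0]
    - [0,0,0]
    - [0,0,0]
    - [0,0,0]
    - [0,0,0]
    - [0,0,0]
    - [0,0,0]
    - [0,0,0]
  gripper: [0.7,0.7,0.7,0.7,0.7,0.7,0.7,0.7,0.7,0.7,0.7,0.7]

```text
time: 7.35
position: [0.4933, -0.0894, 0.291]
tool_rot: [0.775, 0.632, -0.0, 0.0]
ft_force: [-0.8, -0.2, -1.8]
grip_width: 0.0152
grip_force: 34.9
```

Request:
arm_command:
  delta_pos:
    - [-0.0165,-0.001,0]
    - [-0.0315,-0.0015,0]
    - [-0.0445,-0.002,0]
    - [-0.056,-0.003,0]
    - [-0.0655,-0.0035,0]
    - [-0.073,-0.004,0]
    - [-0.079,-0.0045,0]
    - [-0.083,-0.005,0]
    - [-0.086,-0.0055,0]
    - [-0.087,-0.006,0]
    - [-0.088,-0.006,0]
    - [-0.088,-0.006,0]
  delta_rot:
    - [0,0,0]
    - [0,0,0]
    - [0,0,0]
    - [0,0,0]
    - [0,0,0]
    - [0,0,0]
    - [0,0,0]
    - [0,0,0]
    - [0,0,0]
    - [0,0,0]
    - [0,0,-0.5]
    - [0,0,-1]
  gripper: [0.7,0.7,0.7,0.7,0.7,0.7,0.7,0.7,0.7,0.7,0.7,0.7]

```text
time: 8.35
position: [0.4713, -0.1723, 0.2908]
tool_rot: [0.768, 0.64, 0.0, 0.0]
ft_force: [0.3, 0.4, -2.1]
grip_width: 0.015
grip_force: 34.9
```

```bash
python3 - <<'E'
from h import *
delta([.568,-.196,.291],-10.5)
c=viewer.camera('scene');d=viewer.camera('side')
cv2.imwrite('pics/t.png',np.hstack([c['pixels'][40:330,80:400],d['pixels'][40:330,220:540]]))
cv2.imwrite('pics/tw.png',viewer.camera('wrist')['pixels'])
E
```

```text
t 8.35 pos [ 0.4713 -0.1723  0.2908] w 0.015 F [ 0.34  0.36 -2.11]
dpos [-0.0059  0.0994 -0.0002] drot [ 0.01 -0.    0.08]
```

View pics/t.png

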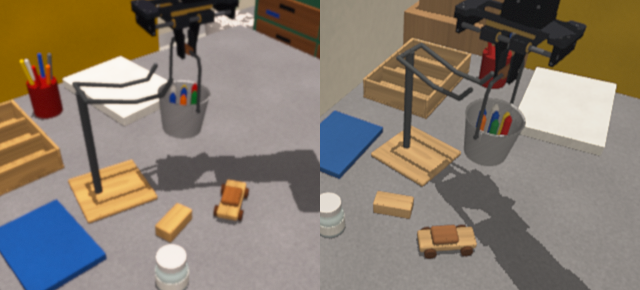

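View pics/tw.png

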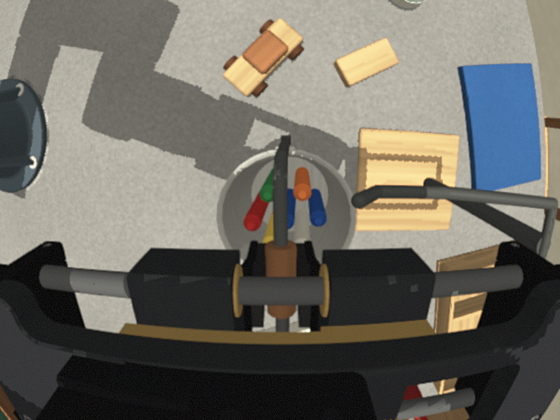

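The pail hangs upright on the tip side of the prongs. In the wrist view one prong tip is at (360,200), the bar's end at (283,140) and the prong's far elbow at (430,183). I'll check the sideways alignment from these.

```bash
python3 - <<'E'
from h import *
T=R.from_quat(status.get_obs()['tool_rot']);p0=status.get_obs()['position'];c=viewer.camera('wrist');M=np.array(c['mount'])
def w(px,z):
    u,v=px[0]-c['cx'],px[1]-c['cy'];r=np.hypot(u,v);t=r/c['fx']
    d=T.apply(M[:3,:3]@[np.sin(t)*u/r,np.sin(t)*v/r,np.cos(t)]);o=p0+T.apply(M[:3,3]);q=o+d*(z-o[2])/d[2]
    return q.round(4),T.inv().apply(q-p0).round(4)
print('tip',w((360,200),.261));print('prong along',w((430,185),.236),w((545,205),.262));print('bar end',w((283,140),.31));print('roller top',w((282,246),.318))
print('known tip2',T.inv().apply(np.array([.5244,-.1538,.259])-p0),'tip1',T.inv().apply(np.array([.51,-.2261,.26])-p0))
E
```

```text
tip (array([ 0.5248, -0.1564,  0.261 ]), array([0.0252, 0.0497, 0.0298]))
prong along (array([ 0.5848, -0.1621,  0.236 ]), array([0.0304, 0.1098, 0.0548])) (array([ 0.6816, -0.1877,  0.262 ]), array([0.0229, 0.2096, 0.0288]))
bar end (array([ 0.4844, -0.1086,  0.31  ]), array([ 0.0649,  0.0013, -0.0192]))
roller top (array([ 0.4756, -0.1542,  0.318 ]), array([ 0.0184,  0.0009, -0.0272]))
known tip2 [0.02766506 0.04888031 0.03177612] tip1 [-0.04604754  0.04783799  0.0307678 ]
```

Request:
arm_command:
  delta_pos:
    - [-0.001,0,0.001]
    - [-0.002,0,0.003]
    - [-0.003,0,0.006]
    - [-0.004,0,0.009]
    - [-0.005,0,0.012]
    - [-0.006,0,0.015]
    - [-0.007,0,0.017]
    - [-0.008,0,0.019]
    - [-0.008,0,0.02]
    - [-0.008,0,0.02]
    - [-0.008,0,0.02]
    - [-0.008,0,0.02]
  delta_rot:
    - [0,0,0]
    - [0,0,0]
    - [0,0,0]
    - [0,0,0]
    - [0,0,0]
    - [0,0,0]
    - [0,0,0]
    - [0,0,0]
    - [0,0,0]
    - [0,0,0]
    - [0,0,0]
    - [0,0,0]
  gripper: [0.7,0.7,0.7,0.7,0.7,0.7,0.7,0.7,0.7,0.7,0.7,0.7]

```text
time: 9.55
position: [0.4698, -0.1803, 0.2709]
tool_rot: [0.769, 0.64, 0.0, 0.0]
ft_force: [0.5, 0.9, -1.3]
grip_width: 0.0154
grip_force: 34.9
```

Request:
arm_command:
  delta_pos:
    - [0,0.0005,0]
    - [0,0.002,0]
    - [0,0.004,0]
    - [0,0.007,0]
    - [0,0.011,0]
    - [0,0.015,0]
    - [0,0.019,0]
    - [0,0.024,0]
    - [0,0.029,0]
    - [0,0.034,0]
    - [0,0.039,0]
    - [0,0.044,0]
  delta_rot:
    - [0,0,0]
    - [0,0,0]
    - [0,0,0]
    - [0,0,0]
    - [0,0,0]
    - [0,0,0]
    - [0,0,0]
    - [0,0,0]
    - [0,0,0]
    - [0,0,0]
    - [0,0,0]
    - [0,0,0]
  gripper: [0.7,0.7,0.7,0.7,0.7,0.7,0.7,0.7,0.7,0.7,0.7,0.7]

```text
time: 10.55
position: [0.5136, -0.1884, 0.2707]
tool_rot: [0.769, 0.64, 0.0, -0.0]
ft_force: [-0.7, -0.3, -2.2]
grip_width: 0.0154
grip_force: 34.9
```

Request:
arm_command:
  delta_pos:
    - [0,0.005,0]
    - [0,0.01,0]
    - [0,0.015,0]
    - [0,0.02,0]
    - [0,0.025,0]
    - [0,0.03,0]
    - [0,0.035,0]
    - [0,0.0395,0]
    - [0,0.0435,0]
    - [0,0.047,0]
    - [0,0.05,0]
    - [0,0.052,0]
  delta_rot:
    - [0,0,0]
    - [0,0,0]
    - [0,0,0]
    - [0,0,0]
    - [0,0,0]
    - [0,0,0]
    - [0,0,0]
    - [0,0,0]
    - [0,0,0]
    - [0,0,0]
    - [0,0,0]
    - [0,0,0]
  gripper: [0.7,0.7,0.7,0.7,0.7,0.7,0.7,0.7,0.7,0.7,0.7,0.7]

```text
time: 11.55
position: [0.5645, -0.1979, 0.2707]
tool_rot: [0.769, 0.64, 0.0, 0.0]
ft_force: [-0.3, -0.2, -2.3]
grip_width: 0.0151
grip_force: 34.9
```

```bash
python3 - <<'E'
from h import *
delta([.567,-.196,.225],-10.5)
c=viewer.camera('scene');d=viewer.camera('side')
f=lambda i,y,x:cv2.resize(i[y:y+200,x:x+200],(400,400))
cv2.imwrite('pics/s.png',np.hstack([f(c['pixels'],40,100),f(d['pixels'],40,260)]))
E
```

```text
t 11.55 pos [ 0.5645 -0.1979  0.2707] w 0.0151 F [-0.32 -0.16 -2.28]
dpos [0.0023 0.0021 0.0457] drot [0.01 0.   0.01]
```

View pics/s.png

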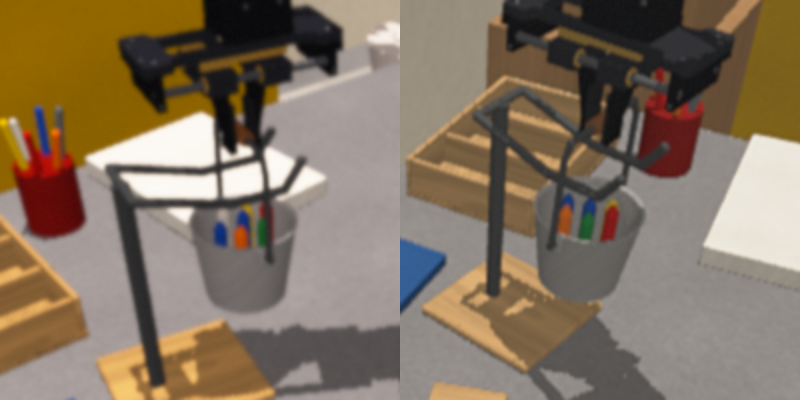

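The prongs are threaded through the bail, so I'll lower the pail onto the seat.

Request:
arm_command:
  delta_pos:
    - [0,0,0]
    - [0,0,0.002]
    - [0,0,0.006]
    - [0,0,0.011]
    - [0,0,0.016]
    - [0,0,0.021]
    - [0,0,0.026]
    - [0,0,0.031]
    - [0,0,0.035]
    - [0,0,0.038]
    - [0,0,0.04]
    - [0,0,0.04]
  delta_rot:
    - [0,0,0]
    - [0,0,0]
    - [0,0,0]
    - [0,0,0]
    - [0,0,0]
    - [0,0,0]
    - [0,0,0]
    - [0,0,0]
    - [0,0,0]
    - [0,0,0]
    - [0,0,0]
    - [0,0,0]
  gripper: [0.7,0.7,0.7,0.7,0.7,0.7,0.7,0.7,0.7,0.7,0.7,0.7]

```text
time: 12.65
position: [0.5639, -0.1977, 0.2302]
tool_rot: [0.769, 0.64, -0.0, -0.0]
ft_force: [-0.3, 0.3, -3.4]
grip_width: 0.0148
grip_force: 34.9
```

Request:
arm_command:
  delta_pos:
    - [0,0,0.001]
    - [0,0,0.002]
    - [0,0,0.003]
    - [0,0,0.004]
    - [0,0,0.005]
    - [0,0,0.005]
  delta_rot:
    - [0,0,0]
    - [0,0,0]
    - [0,0,0]
    - [0,0,0]
    - [0,0,0]
    - [0,0,0]
  gripper: [0.7,0.7,0.7,0.7,0.7,0.7]

```text
time: 13.15
position: [0.5643, -0.1979, 0.2273]
tool_rot: [0.769, 0.64, 0.0, 0.001]
ft_force: [-1.5, 0.0, 4.4]
grip_width: 0.0149
grip_force: 34.9
```

Request:
arm_command:
  delta_pos:
    - [0,0,-0.001]
    - [0,0,-0.001]
    - [0,0,-0.001]
    - [0,0,-0.001]
    - [0,0,-0.001]
    - [0,0,-0.001]
    - [0,0,-0.001]
    - [0,0,-0.001]
  delta_rot:
    - [0,0,0]
    - [0,0,0]
    - [0,0,0]
    - [0,0,0]
    - [0,0,0]
    - [0,0,0]
    - [0,0,0]
    - [0,0,0]
  gripper: [0.7,0.5,0.4,0.2,0.1,0,-0.1,-0.1]

```text
time: 13.82
position: [0.5642, -0.1978, 0.2267]
tool_rot: [0.769, 0.64, -0.0, -0.0]
ft_force: [-0.0, -0.1, 0.3]
grip_width: 0.0457
grip_force: 0.0
```

Request:
arm_command:
  delta_pos:
    - [0,0,-0.005]
    - [0,0,-0.015]
    - [0,0,-0.03]
    - [0,0,-0.045]
    - [0,0,-0.06]
    - [0,0,-0.075]
    - [0,0,-0.09]
    - [0,0,-0.1]
    - [0,0,-0.11]
    - [0,0,-0.12]
    - [0,0,-0.12]
    - [0,0,-0.12]
  delta_rot:
    - [0,0,0]
    - [0,0,0]
    - [0,0,0]
    - [0,0,0]
    - [0,0,0]
    - [0,0,0]
    - [0,0,0]
    - [0,0,0]
    - [0,0,0]
    - [0,0,0]
    - [0,0,0]
    - [0,0,0]
  gripper: [-0.1,-0.1,-0.1,-0.1,-0.1,-0.1,-0.1,-0.1,-0.1,-0.1,-0.1,-0.1]

```text
time: 14.82
position: [0.5643, -0.1979, 0.3472]
tool_rot: [0.769, 0.64, 0.0, 0.0]
ft_force: [-0.2, -0.2, -0.3]
grip_width: 0.048
grip_force: 0.0
```

Request:
arm_command:
  delta_pos:
    - [0,0,0]
    - [0,0,0]
    - [0,0,0]
    - [0,0,0]
    - [0,0,0]
    - [0,0,0]
    - [0,0,0]
    - [0,0,0]
    - [0,0,0]
    - [0,0,0]
    - [0,0,0]
    - [0,0,0]
  delta_rot:
    - [0,0,0]
    - [0,0,0]
    - [0,0,0]
    - [0,0,0]
    - [0,0,0]
    - [0,0,0]
    - [0,0,0]
    - [0,0,0]
    - [0,0,0]
    - [0,0,0]
    - [0,0,0]
    - [0,0,0]
  gripper: [-0.1,-0.1,-0.1,-0.1,-0.1,-0.1,-0.1,-0.1,-0.1,-0.1,-0.1,-0.1]

```text
time: 15.82
position: [0.5641, -0.1978, 0.3468]
tool_rot: [0.769, 0.64, -0.0, 0.0]
ft_force: [0.5, -0.1, -0.5]
grip_width: 0.0478
grip_force: 0.0
```

Request:
arm_command:
  delta_pos:
    - [0,0,0]
    - [0,0,0]
    - [0,0,0]
    - [0,0,0]
    - [0,0,0]
    - [0,0,0]
    - [0,0,0]
    - [0,0,0]
    - [0,0,0]
    - [0,0,0]
    - [0,0,0]
    - [0,0,0]
  delta_rot:
    - [0,0,0]
    - [0,0,0]
    - [0,0,0]
    - [0,0,0]
    - [0,0,0]
    - [0,0,0]
    - [0,0,0]
    - [0,0,0]
    - [0,0,0]
    - [0,0,0]
    - [0,0,0]
    - [0,0,0]
  gripper: [-0.1,-0.1,-0.1,-0.1,-0.1,-0.1,-0.1,-0.1,-0.1,-0.1,-0.1,-0.1]

```text
time: 16.82
position: [0.5641, -0.1978, 0.3468]
tool_rot: [0.769, 0.64, -0.0, -0.0]
ft_force: [0.2, -0.3, -0.7]
grip_width: 0.0478
grip_force: 0.0
```

```bash
python3 - <<'E'
from h import *
delta([.567,-.196,.3])
c=viewer.camera('scene')
for i in range(6): c2=viewer.camera('scene')
d=viewer.camera('side')
print('motion',(cv2.absdiff(c['pixels'],c2['pixels'])[40:240,100:300].max(2)>30).sum())
f=lambda i,y,x:cv2.resize(i[y:y+200,x:x+200],(400,400))
cv2.imwrite('pics/f.png',np.hstack([f(c2['pixels'],40,100),f(d['pixels'],40,260)]))
E
```

```text
t 16.8167 pos [ 0.5641 -0.1978  0.3468] w 0.0478 F [ 0.18 -0.29 -0.7 ]
dpos [0.0023 0.0025 0.0468] drot [0. 0. 0.]
motion 0
```

View pics/f.png

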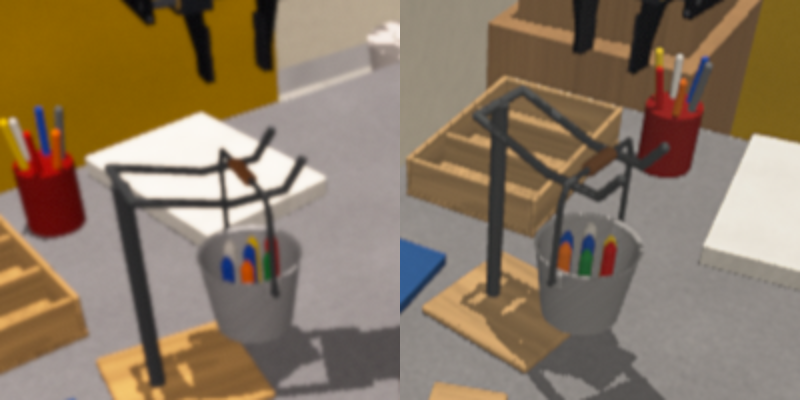

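The pail hangs still and upright on both prongs, the wooden grip is between them, and the gripper is clear. I'll hand it in.

```bash
python3 -c "
from h import *
print(robot.hand_in())"
```

```text
the job is handed in; nothing more can be done
None
```

I raised the bail upright and hung the pail on the double hook, and handed the job in at about 17 s; the last pictures show it hanging still on both prongs with the grip between them and the gripper clear, but the hand-in gave no verdict.

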